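# Close and keep the sample drawer

### The arm

A 6-joint arm with a two-finger parallel gripper is mounted at the origin on the work surface. World frame = base frame: x ahead of the robot, y to its left, z up, the work surface at z = 0. Lengths are in m, angles in rad, forces in N, time in s.
With the tool pointing down it reaches from about 0.3 to 0.775 m from the base axis. Payload 14.6 kg.
Tool frame: the origin (TCP) lies midway between the tips of the shut fingers; the grasp point (between the pads) lies 19 mm behind it (r.grasp_offset is the distance from the TCP to the grasp point, in m); z points along the fingers, y is the line along which they close (so a half turn about z gives the same grasp; the last joint's range is limited). The gripper opens to 94 mm and grips with 3 to 60 N. Pads are 16 mm wide; open, the fingers measure 119 mm over their backs; the gripper's body (75 mm by 177 mm) begins 78 mm behind the grasp point.
Start: joints at [-1.397, 0.3, 1.521, -0, 1.321, -0.067], TCP at [0.131, -0.534, 0.205] pointing down, gripper open.
Joint ranges: [-3.03, 3.03], [-0.79, 2.21], [0.23, 2.52], [-1.04, 4.18], [0, 3.07], [-2.55, 2.55]. Speed limits (rad/s): [2.22, 2.22, 2.57, 3.14, 3.14, 3.14].

### API

Orientations are given as a 3x3 rotation matrix whose columns are the frame's x, y, z axes.
In Python, from rig import readout, cams, r gives the robot as it stands.
- The arm moves only by the tool apply_moves, never from a script. Its argument "deltas" is a list of rows, each an object of numbers: "wx", "wy", "wz": the turn, a rotation vector about the tool's x, y, z in degrees; "tx", "ty", "tz": the shift along the tool's x, y, z in m; "gripper": the finger opening in m, from 0 to 0.094. In form: [{"wx": .., "wy": .., "wz": .., "tx": .., "ty": .., "tz": .., "gripper": ..}, ...]. A call has 1 to 12 rows; each row shifts and turns the commanded pose from where the row before left it, along the tool's axes as they then stand; what a row does not reach is not made up. A row lasts 1/10 s, in which the tool goes at most 50 mm and 8.59 degrees, less where a joint would pass 70% of its speed; a pose out of reach is approached as far as the arm can. A call with a gripper value outside its range is refused whole. The fingers move at their own pace and stop on an object; "force" is the grip in N (left out, the last holds). Time passes only in rows, so rows that do not move let the fingers close. It gives the time, the measured TCP pose, the force, the opening and the grip force at its end, in the units of the state.
- readout.sense(): the state, without advancing time (a new reading comes with each control period).
- cams.snapshot(name): name is "side" or "top"; returns the picture (384x512x3 uint8, red, green, blue); there is no depth.
- cams.camera_params(name): a dict with "mtx" (3x3 intrinsics, pixels), "R" (3x3) and "t" (3): a world point X has camera coordinates R X + t. Camera axes: x right, y down, z forward; pixel columns grow to the right and rows downward; lengths in m; the calibration is good to about 2 mm. A picture is of the moment at which its call begins. camera_params takes no time and is no camera call.
- r.finish_job(): hands the job in; it is judged then, once.
The state is a dict: "time": time; "joints": joint angles; "joint_velocities": joint speeds; "tau": joint torques, N m; "position": TCP position; "eef_rot": TCP orientation; "ft_force": force on the tool from outside, world axes, zero at the start; "ft_torque": the same for the moment, N m; "opening": finger opening in m; "gripper_force": force on a finger pad.
Only numpy, scipy, OpenCV 4.12 (cv2) and the standard library are available. Lean on these libraries where they do the work, as an engineer would, in place of code of your own. Each camera call takes 0.05 s, during which the arm holds its last target. There are 200 camera calls.

### The job

Close up the sample drawer: slide its flat wooden cover fully home over the compartment, and then swing the black iron strap across the cover as far as it goes, so that it stands behind the cover's bar pull and keeps the cover from sliding open. Leave the loose hardware on the shelf and in the compartment where it lies.

Things in the scene. Friction and masses are not known exactly. Their poses are not given: they have to be found in the camera images.
- box: shallow light ash sample drawer standing fixed on the shelf, 170 mm along its x, 300 mm along its y, 57 mm high over its brown runners; origin at the centre of its underside. Its open compartment is the half at -y, a fixed deck closes the half at +y. A wooden block on its +x side carries the pivot of the black strap.
- cover (a joint): slide of the flat wooden cover (150 x 145 x 8 mm, top 50 mm above the shelf) that runs between the runners along the drawer's y: 0 = fully home against its stop, compartment covered; grows as it opens towards +y, 0.125 m = fully open. It slides stiffly (about 2 N) and stays where it is left.
- cover_handle (a point): middle of the brushed steel bar pull fixed on the cover: bar 12 mm thick, 72 mm long along the drawer's x, its axis 90 mm above the shelf (34 mm free height between cover and bar); it stands on two posts 24 mm either side of the middle; at the drawer's y = -54 mm + joint value; axes as the drawer's
- strap (a joint): hinge of the flat black iron T-hinge strap, which swings level on an upright pivot at the back of the drawer: 0 = against its stop, straight across the cover (pointing along the drawer's -x, 8 mm clear of the closed cover's bar pull, on its +y side); grows as the tip swings away towards the drawer's +y, 1.8 rad = end of travel. It stays where it is left.
- strap_pivot (a point): the strap's upright pivot, at the drawer's (95, -25) mm, 64 mm above the shelf, in the middle of the strap's 6 mm thickness; its axes turn with the strap, which points along -x. The strap is 183 mm long from here, 24 to 36 mm wide, underside 60 mm above the shelf
- strap_knob (a point): centre of the white ceramic knob fixed upright near the strap's tip, 165 mm from the pivot: 32 mm diameter at this height (88 mm above the shelf), its top 103 mm and the strap's top face 67 mm above the shelf; its axes turn with the strap
- bar_pull_a: loose brushed steel bar pull, 160 mm long, lying on its side on the shelf, 12 mm high; origin under the middle of the bar, bar along its y
- bar_pull_b: loose brushed steel bar pull, 130 mm long, lying on its side on the shelf, 12 mm high; origin under the middle of the bar, bar along its y
- t_hinge: loose black iron T-hinge lying flat on the shelf: cross leaf 110 mm along its y, strap reaching 160 mm along +x, 12 mm high; origin at the underside by the barrel
- ceramic_knob: loose white ceramic knob standing on the shelf, 38 mm diameter, 40 mm high; origin under its centre (not the knob fixed on the black strap)
- shell_pull: loose bronze shell pull lying in the drawer's compartment, 36 x 92 x 26 mm; origin at the centre of its underside
- brass_hinge: loose brass leaf hinge lying in the drawer's compartment, 60 x 70 x 10 mm; origin at the centre of its underside

How it is judged:
By the outcome, as a careful person would: the job done as asked, in the order asked, and still so for the second after the job is handed in, with the robot touching nothing.
It also fails if it takes over 51 s, if anything falls off the work surface, if the arm or the gripper's body presses on something with over 40 N, if the wrist force passes 120 N, or if a joint passes its speed limit or range.

## Working session

There is one attempt and no reset: what is moved stays moved. The work goes in short steps, Python scripts to look and compute and a tool call to move; the robot and the scene stay as the last step left them, time stands still between calls to the robot, and variables do not carry over. Pictures are saved under pics/ and viewed, at most 10 in all, crops included, and the job is handed in when it is done.

Besides the shell and the picture viewer there is one more tool, called after "Emit:" by a JSON object that holds its "method" and its "body". apply_moves: Moves the arm, as the interface text tells. Its arguments: {"type":"object","properties":{"deltas":{"type":"array"},"force":{"type":"number"}},"required":["deltas"]}

```bash
mkdir -p pics; python3 - <<'E'
from rig import readout, cams, r
import cv2
for n in("top","side"):
    im=cams.snapshot(n); cv2.imwrite(f"pics/{n}0.png",cv2.resize(im[:,:,::-1],None,fx=1.5,fy=1.5))
    cv2.imwrite(f"raw_{n}0.png",im[:,:,::-1])
    p=cams.camera_params(n); print(n,p["mtx"].round(1).tolist(),(-p["R"].T@p["t"]).round(3),p["R"].round(2).tolist())
s=readout.sense(); print(s["time"],s["position"],s["eef_rot"],s["opening"])
E
```

```text
top [[369.1, 0.0, 251.7], [0.0, 369.1, 195.2], [0.0, 0.0, 1.0]] [ 0.285 -0.01   1.197] [[0.01, -1.0, 0.0], [-0.97, -0.01, -0.22], [0.22, 0.0, -0.97]]
side [[358.6, 0.0, 259.0], [0.0, 358.6, 197.4], [0.0, 0.0, 1.0]] [ 0.38  -0.793  0.733] [[0.98, -0.2, -0.01], [-0.13, -0.62, -0.77], [0.15, 0.76, -0.63]]
0.1 [ 0.13112221 -0.53390084  0.20495444] [[ 9.71148577e-01  2.38475192e-01 -1.53523668e-04]
 [ 2.38475223e-01 -9.71148045e-01  1.02105348e-03]
 [ 9.44017157e-05 -1.02820623e-03 -9.99999467e-01]] 0.09389767314761327
```

View pics/top0.png

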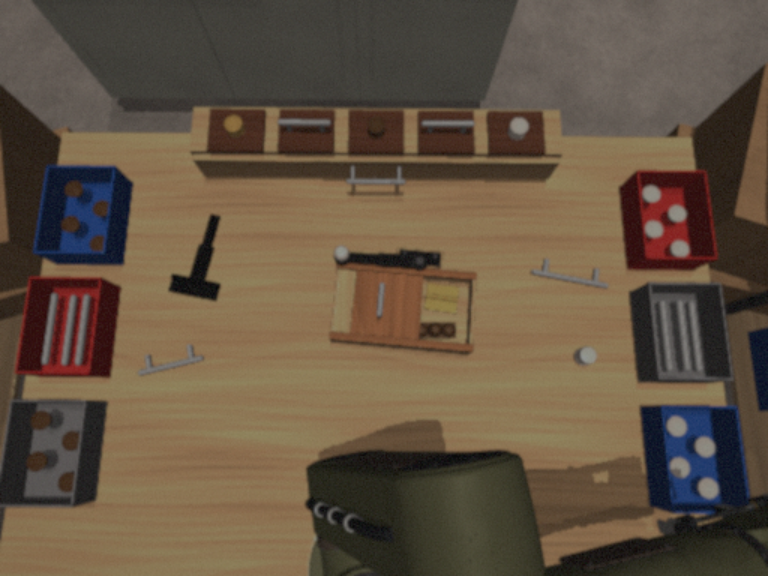

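View pics/side0.png

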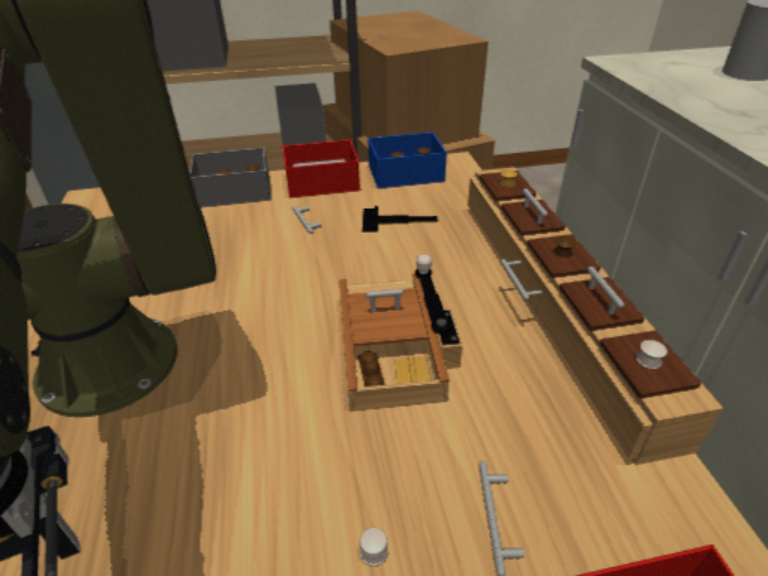

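The top view shows the drawer around (405,310) in the enlarged picture, the cover's bar pull at (380,300), and the strap lying along the drawer's +x side with its knob at (342,255). The side view shows the pull at (385,297) and the knob at (424,264). Next I'll measure these points.

```bash
cat > h.py <<'E'
from rig import readout, cams, r
import cv2, numpy as np
def ray(n,uv):
    p=cams.camera_params(n); d=p["R"].T@np.linalg.inv(p["mtx"])@np.array([uv[0],uv[1],1.]); return -p["R"].T@p["t"],d
def plane(n,uv,z):
    c,d=ray(n,uv); return c+d*(z-c[2])/d[2]
def two(a,b):
    A=np.zeros((3,3));B=np.zeros(3)
    for c,d in(ray("top",a),ray("side",b)):
        d=d/np.linalg.norm(d);M=np.eye(3)-np.outer(d,d);A+=M;B+=M@c
    return np.linalg.solve(A,B)
def blobs(im,box,f):
    "box x0,x1,y0,y1 ; f(hsv)->mask"
    x0,x1,y0,y1=box; hsv=cv2.cvtColor(im,cv2.COLOR_BGR2HSV)[y0:y1,x0:x1].astype(int)
    m=f(hsv).astype(np.uint8); cs,_=cv2.findContours(m,cv2.RETR_EXTERNAL,cv2.CHAIN_APPROX_NONE)
    out=[]
    for c in cs:
        if cv2.contourArea(c)>8:
            (x,y),wh,a=cv2.minAreaRect(c); M=cv2.moments(c)
            out.append((round(cv2.contourArea(c)),(round(M['m10']/M['m00']+x0,1),round(M['m01']/M['m00']+y0,1)),np.round(cv2.boxPoints(((x,y),wh,a))+[x0,y0],1).tolist()))
    return out
def grab(n,k):
    im=cams.snapshot(n)[:,:,::-1].copy(); cv2.imwrite(f"raw_{n}{k}.png",im); return im
E
python3 - <<'E'
from h import *
T=cv2.imread("raw_top0.png");S=cv2.imread("raw_side0.png")
gray=lambda h:(h[...,1]<70)&(h[...,2]>90)
white=lambda h:(h[...,1]<70)&(h[...,2]>130)
blk=lambda h:(h[...,2]<60)
print("Th",blobs(T,(246,262,184,218),gray))
print("Sh",blobs(S,(240,275,185,215),gray))
print("Tk",blobs(T,(215,240,158,182),white))
print("Sk",blobs(S,(270,295,165,190),white))
print("Ts",blobs(T,(222,300,155,185),blk)); print("Ss",blobs(S,(270,315,170,240),blk))
c=lambda im,b:cv2.resize(im[b[2]:b[3],b[0]:b[1]],None,fx=4,fy=4,interpolation=cv2.INTER_CUBIC)
a=c(T,(215,325,155,240)); b=c(S,(220,310,160,275)); 
o=np.zeros((max(a.shape[0],b.shape[0]),a.shape[1]+b.shape[1],3),np.uint8);o[:a.shape[0],:a.shape[1]]=a;o[:b.shape[0],a.shape[1]:]=b
cv2.imwrite("pics/crop.png",o);print(o.shape)
E
```

```text
Th [(54, (253.3, 199.7), [[250.5, 209.9], [252.6, 188.8], [256.2, 189.1], [254.1, 210.2]])]
Sh [(53, (256.1, 194.9), [[243.9, 194.3], [267.9, 192.3], [268.2, 195.5], [244.1, 197.5]])]
Tk [(40, (227.1, 167.3), [[222.0, 167.0], [227.0, 162.0], [232.5, 167.5], [227.5, 172.5]])]
Sk [(37, (282.2, 172.7), [[278.0, 170.0], [287.0, 170.0], [287.0, 175.0], [278.0, 175.0]])]
Ts [(457, (264.4, 172.8), [[223.8, 175.8], [224.5, 164.1], [292.5, 168.1], [291.8, 179.8]])]
Ss [(456, (291.3, 207.4), [[275.0, 180.0], [288.2, 175.6], [305.6, 227.8], [292.4, 232.2]])]
(460, 800, 3)
```

View pics/crop.png

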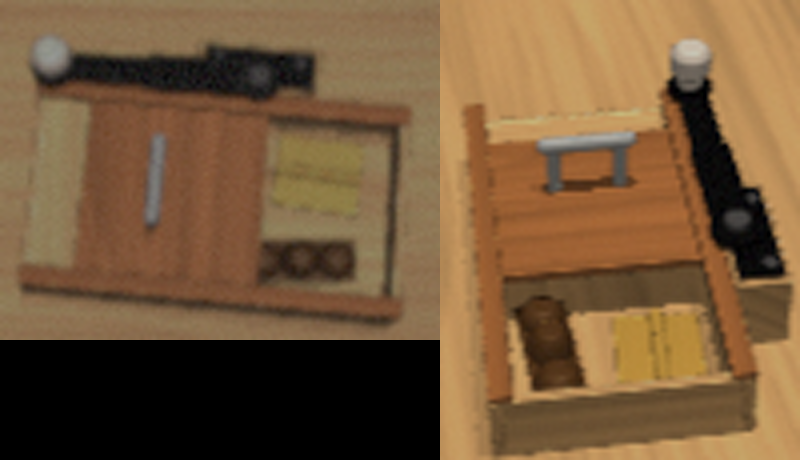

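```bash
python3 - <<'E'
from h import *
p=lambda *a:np.round(plane(*a),4)
a,b=p("top",(252.3,210),.092),p("top",(254.4,189),.092)
print("bar ends top",a,b,np.linalg.norm(b-a),"x-axis yaw",np.degrees(np.arctan2(*(b-a)[[1,0]])))
print("bar mid top",p("top",(253.3,199.7),.093),"side",p("side",(256.1,194.9),.092),"tri",two((253.3,199.7),(256.1,194.9)))
print("side ends",p("side",(244,195.9),.092),p("side",(268,193.9),.092))
print("knob",p("top",(227.1,167.3),.097),p("side",(282.2,172.7),.097),two((227.1,167.3),(282.2,172.7)))
print("pivot",p("top",(280,173.7),.071),p("side",(294.2,215.5),.071),two((280,173.7),(294.2,215.5)))
C=lambda u,v,z=.057:p("top",(215+u/4,155+v/4),z)
q=[C(45,84),C(411,107),C(402,302),C(22,270)]
print("corners",q)
print("yaw y-axis",[np.degrees(np.arctan2(*(s-e)[[1,0]])) for s,e in((q[0],q[1]),(q[3],q[2]))])
print("cover edge",C(88,185,.05),C(264,190,.05))
E
```

```text
bar ends top [ 0.4932 -0.0103  0.092 ] [ 0.5591 -0.0162  0.092 ] 0.06616358515074588 x-axis yaw -5.116027506869228
bar mid top [ 0.5251 -0.0131  0.093 ] side [ 0.5245 -0.0137  0.092 ] tri [ 0.5250218  -0.01308697  0.09158974]
side ends [ 0.4901 -0.0109  0.092 ] [ 0.5586 -0.0164  0.092 ]
knob [0.6267 0.0693 0.097 ] [0.6221 0.0692 0.097 ] [0.62428987 0.06935353 0.09743393]
pivot [ 0.6151 -0.0972  0.071 ] [ 0.6139 -0.0981  0.071 ] [ 0.61476495 -0.09723733  0.07027874]
corners [array([0.61  , 0.0742, 0.057 ]), array([ 0.5935, -0.2188,  0.057 ]), array([ 0.4369, -0.2069,  0.057 ]), array([0.4593, 0.0885, 0.057 ])]
yaw y-axis [np.float64(86.77685014204262), np.float64(85.66359521434)]
cover edge [0.529  0.0385 0.05  ] [ 0.5262 -0.1012  0.05  ]
```

Emit:
{"method": "apply_moves", "body": {"deltas": [{"wz": 6},{"wz": 6},{"wz": 6.1},{"tx": 0.02,"ty": -0.031},{"tx": 0.02,"ty": -0.031},{"tx": 0.02,"ty": -0.031},{"tx": 0.02,"ty": -0.031},{"tx": 0.02,"ty": -0.031},{"tx": 0.02,"ty": -0.031},{"tx": 0.02,"ty": -0.031},{"tx": 0.02,"ty": -0.031},{"tx": 0.02,"ty": -0.031}]}}

```text
$.deltas[0]: bad value
```

```bash
cat >> h.py <<'E'
O=np.array([.522,-.065]); yaw=np.radians(-4.3)
ex=np.array([np.cos(yaw),np.sin(yaw)]); ey=np.array([-ex[1],ex[0]])
def W(x,y): return O+ex*x+ey*y
def togo(xy,z):
    s=readout.sense();R=np.array(s["eef_rot"]);d=np.array([*xy,z])-s["position"]
    print("t",round(s["time"],2),"togo tool",np.round(R.T@d,4),"yaw",round(np.degrees(np.arctan2(R[1,0],R[0,0])),2),"j",np.round(s["joints"],2),"F",np.round(s["ft_force"],1),"op",s["opening"],s["gripper_force"])
E
python3 -c "
from h import *
togo((.525,-.013),.2)"
```

```text
t 0.1 togo tool [ 0.5067 -0.4119  0.0054] yaw 13.8 j [-1.4   0.3   1.52  0.    1.32 -0.07] F [ 0.1  0.2 -0.5] op 0.09389767314761327 0.0
```

Emit:
{"method": "apply_moves", "body": {"deltas": [{"wx": 0,"wy": 0,"wz": 6,"tx": 0,"ty": 0,"tz": 0,"gripper": 0.094},{"wx": 0,"wy": 0,"wz": 6,"tx": 0,"ty": 0,"tz": 0,"gripper": 0.094},{"wx": 0,"wy": 0,"wz": 6.1,"tx": 0,"ty": 0,"tz": 0,"gripper": 0.094},{"wx": 0,"wy": 0,"wz": 0,"tx": 0.02,"ty": -0.031,"tz": 0,"gripper": 0.094},{"wx": 0,"wy": 0,"wz": 0,"tx": 0.02,"ty": -0.031,"tz": 0,"gripper": 0.094},{"wx": 0,"wy": 0,"wz": 0,"tx": 0.02,"ty": -0.031,"tz": 0,"gripper": 0.094},{"wx": 0,"wy": 0,"wz": 0,"tx": 0.02,"ty": -0.031,"tz": 0,"gripper": 0.094},{"wx": 0,"wy": 0,"wz": 0,"tx": 0.02,"ty": -0.031,"tz": 0,"gripper": 0.094},{"wx": 0,"wy": 0,"wz": 0,"tx": 0.02,"ty": -0.031,"tz": 0,"gripper": 0.094},{"wx": 0,"wy": 0,"wz": 0,"tx": 0.02,"ty": -0.031,"tz": 0,"gripper": 0.094},{"wx": 0,"wy": 0,"wz": 0,"tx": 0.02,"ty": -0.031,"tz": 0,"gripper": 0.094},{"wx": 0,"wy": 0,"wz": 0,"tx": 0.02,"ty": -0.031,"tz": 0,"gripper": 0.094}]}}

```text
time: 1.3
position: [0.3321, -0.268, 0.2053]
eef_rot: [[0.997, -0.075, -0.0], [-0.075, -0.997, 0.0], [-0.0, -0.0, -1.0]]
ft_force: [0.4, -0.3, 0.8]
opening: 0.0936
gripper_force: 0.0
```

```bash
python3 -c "
from h import *
togo((.525,-.013),.2)"
```

```text
t 1.3 togo tool [ 0.1731 -0.2688  0.0054] yaw -4.31 j [-0.76  0.02  1.84  0.    1.28  0.88] F [ 0.4 -0.3  0.8] op 0.09355787874005857 0.0
```

Emit:
{"method": "apply_moves", "body": {"deltas": [{"wx": 0,"wy": 0,"wz": 0,"tx": 0.0192,"ty": -0.0299,"tz": 0,"gripper": 0.06},{"wx": 0,"wy": 0,"wz": 0,"tx": 0.0192,"ty": -0.0299,"tz": 0,"gripper": 0.06},{"wx": 0,"wy": 0,"wz": 0,"tx": 0.0192,"ty": -0.0299,"tz": 0,"gripper": 0.06},{"wx": 0,"wy": 0,"wz": 0,"tx": 0.0192,"ty": -0.0299,"tz": 0,"gripper": 0.06},{"wx": 0,"wy": 0,"wz": 0,"tx": 0.0192,"ty": -0.0299,"tz": 0,"gripper": 0.06},{"wx": 0,"wy": 0,"wz": 0,"tx": 0.0192,"ty": -0.0299,"tz": 0,"gripper": 0.06},{"wx": 0,"wy": 0,"wz": 0,"tx": 0.0192,"ty": -0.0299,"tz": 0,"gripper": 0.06},{"wx": 0,"wy": 0,"wz": 0,"tx": 0.0192,"ty": -0.0299,"tz": 0,"gripper": 0.06},{"wx": 0,"wy": 0,"wz": 0,"tx": 0.0192,"ty": -0.0299,"tz": 0,"gripper": 0.06},{"wx": 0,"wy": 0,"wz": 0,"tx": 0,"ty": 0,"tz": 0.02,"gripper": 0.06},{"wx": 0,"wy": 0,"wz": 0,"tx": 0,"ty": 0,"tz": 0.03,"gripper": 0.06}]}}

```text
time: 2.4
position: [0.525, -0.0132, 0.1555]
eef_rot: [[0.997, -0.073, 0.002], [-0.073, -0.997, -0.0], [0.002, 0.0, -1.0]]
ft_force: [0.4, 0.0, -0.4]
opening: 0.0601
gripper_force: 0.0
```

```bash
python3 -c "
from h import *
togo((.525,-.013),.068)"
```

```text
t 2.4 togo tool [-0.0002 -0.0002  0.0875] yaw -4.21 j [-0.09  0.29  1.65  0.    1.19  1.55] F [ 0.4  0.  -0.4] op 0.06014328883598437 0.0
```

Emit:
{"method": "apply_moves", "body": {"deltas": [{"wx": 0,"wy": 0,"wz": 0,"tx": 0,"ty": 0,"tz": 0.025,"gripper": 0.06},{"wx": 0,"wy": 0,"wz": 0,"tx": 0,"ty": 0,"tz": 0.025,"gripper": 0.06},{"wx": 0,"wy": 0,"wz": 0,"tx": 0,"ty": 0,"tz": 0.022,"gripper": 0.06},{"wx": 0,"wy": 0,"wz": 0,"tx": 0,"ty": 0,"tz": 0.015,"gripper": 0.06},{"wx": 0,"wy": 0,"wz": 0,"tx": 0,"ty": 0,"tz": 0,"gripper": 0},{"wx": 0,"wy": 0,"wz": 0,"tx": 0,"ty": 0,"tz": 0,"gripper": 0},{"wx": 0,"wy": 0,"wz": 0,"tx": 0,"ty": 0,"tz": 0,"gripper": 0},{"wx": 0,"wy": 0,"wz": 0,"tx": 0,"ty": 0,"tz": 0,"gripper": 0},{"wx": 0,"wy": 0,"wz": 0,"tx": 0,"ty": 0,"tz": 0,"gripper": 0},{"wx": 0,"wy": 0,"wz": 0,"tx": 0,"ty": 0,"tz": 0,"gripper": 0}], "force": 20}}

```text
time: 3.4
position: [0.5242, -0.014, 0.0688]
eef_rot: [[0.997, -0.075, 0.001], [-0.075, -0.997, -0.0], [0.001, 0.0, -1.0]]
ft_force: [1.2, -0.5, 0.3]
opening: 0.0153
gripper_force: 0.0
```

```bash
python3 -c "
from h import *
togo(W(0,-.054),.068)"
```

```text
t 3.4 togo tool [0.0016 0.105  0.0008] yaw -4.3 j [-0.1   0.4   1.73  0.    1.01  1.55] F [ 1.2 -0.5  0.3] op 0.015312220794681197 0.0
```

Emit:
{"method": "apply_moves", "body": {"deltas": [{"wx": 0,"wy": 0,"wz": 0,"tx": 0,"ty": 0,"tz": 0,"gripper": 0},{"wx": 0,"wy": 0,"wz": 0,"tx": 0,"ty": 0,"tz": 0,"gripper": 0},{"wx": 0,"wy": 0,"wz": 0,"tx": 0,"ty": 0,"tz": 0,"gripper": 0},{"wx": 0,"wy": 0,"wz": 0,"tx": 0,"ty": 0.006,"tz": 0,"gripper": 0},{"wx": 0,"wy": 0,"wz": 0,"tx": 0,"ty": 0.012,"tz": 0,"gripper": 0},{"wx": 0,"wy": 0,"wz": 0,"tx": 0,"ty": 0.012,"tz": 0,"gripper": 0},{"wx": 0,"wy": 0,"wz": 0,"tx": 0,"ty": 0.012,"tz": 0,"gripper": 0}]}}

```text
time: 4.1
position: [0.5208, -0.0565, 0.0687]
eef_rot: [[0.997, -0.075, -0.0], [-0.075, -0.997, 0.0], [-0.0, -0.0, -1.0]]
ft_force: [-2.3, 2.2, 5.8]
opening: 0.0113
gripper_force: 20.0
```

```bash
python3 -c "
from h import *
togo(W(0,-.054),.068)"
```

```text
t 4.1 togo tool [0.0019 0.0623 0.0007] yaw -4.3 j [-0.18  0.4   1.73  0.    1.01  1.47] F [-2.3  2.2  5.8] op 0.011298113251636085 20.00069171190262
```

Emit:
{"method": "apply_moves", "body": {"deltas": [{"wx": 0,"wy": 0,"wz": 0,"tx": 0,"ty": 0.012,"tz": 0,"gripper": 0},{"wx": 0,"wy": 0,"wz": 0,"tx": 0,"ty": 0.012,"tz": 0,"gripper": 0},{"wx": 0,"wy": 0,"wz": 0,"tx": 0,"ty": 0.012,"tz": 0,"gripper": 0},{"wx": 0,"wy": 0,"wz": 0,"tx": 0,"ty": 0.01,"tz": 0,"gripper": 0},{"wx": 0,"wy": 0,"wz": 0,"tx": 0,"ty": 0.006,"tz": 0,"gripper": 0},{"wx": 0,"wy": 0,"wz": 0,"tx": 0,"ty": 0.003,"tz": 0,"gripper": 0},{"wx": 0,"wy": 0,"wz": 0,"tx": 0,"ty": 0,"tz": 0,"gripper": 0}]}}

```text
time: 4.8
position: [0.5163, -0.1117, 0.0687]
eef_rot: [[0.997, -0.076, -0.001], [-0.076, -0.997, -0.0], [-0.001, 0.0, -1.0]]
ft_force: [-4.7, -1.8, 8.5]
opening: 0.0114
gripper_force: 20.0
```

Emit:
{"method": "apply_moves", "body": {"deltas": [{"wx": 0,"wy": 0,"wz": 0,"tx": 0,"ty": 0.002,"tz": 0,"gripper": 0},{"wx": 0,"wy": 0,"wz": 0,"tx": 0,"ty": 0.002,"tz": 0,"gripper": 0},{"wx": 0,"wy": 0,"wz": 0,"tx": 0,"ty": 0.002,"tz": 0,"gripper": 0}]}}

```text
time: 5.1
position: [0.5159, -0.1166, 0.0686]
eef_rot: [[0.997, -0.075, -0.001], [-0.075, -0.997, 0.001], [-0.001, -0.001, -1.0]]
ft_force: [-3.2, 19.0, 11.2]
opening: 0.0113
gripper_force: 20.0
```

```bash
python3 -c "
from h import *
togo(W(0,-.054),.068)"
```

```text
t 5.1 togo tool [0.0022 0.0021 0.0006] yaw -4.32 j [-0.29  0.41  1.72  0.    1.02  1.35] F [-3.2 19.  11.2] op 0.011342205138531325 19.997374713420868
```

Emit:
{"method": "apply_moves", "body": {"deltas": [{"wx": 0,"wy": 0,"wz": 0,"tx": 0,"ty": 0.001,"tz": 0,"gripper": 0},{"wx": 0,"wy": 0,"wz": 0,"tx": 0,"ty": 0,"tz": 0,"gripper": 0},{"wx": 0,"wy": 0,"wz": 0,"tx": 0,"ty": 0,"tz": 0,"gripper": 0}]}}

```text
time: 5.4
position: [0.5159, -0.1165, 0.0687]
eef_rot: [[0.997, -0.075, -0.001], [-0.075, -0.997, 0.003], [-0.001, -0.003, -1.0]]
ft_force: [-4.7, 14.8, 9.5]
opening: 0.011
gripper_force: 20.0
```

```bash
python3 -c "
from h import *
togo(W(0,-.054),.068)"
```

```text
t 5.4 togo tool [0.0022 0.0022 0.0006] yaw -4.29 j [-0.29  0.41  1.72  0.    1.02  1.35] F [-4.7 14.8  9.5] op 0.01095723152251988 19.999964833259583
```

Emit:
{"method": "apply_moves", "body": {"deltas": [{"wx": 0,"wy": 0,"wz": 0,"tx": 0,"ty": 0,"tz": 0,"gripper": 0.035},{"wx": 0,"wy": 0,"wz": 0,"tx": 0,"ty": 0,"tz": 0,"gripper": 0.035},{"wx": 0,"wy": 0,"wz": 0,"tx": 0,"ty": 0,"tz": 0,"gripper": 0.035},{"wx": 0,"wy": 0,"wz": 0,"tx": 0,"ty": 0,"tz": 0,"gripper": 0.035},{"wx": 0,"wy": 0,"wz": 0,"tx": 0,"ty": 0,"tz": 0,"gripper": 0.035},{"wx": 0,"wy": 0,"wz": 0,"tx": 0,"ty": 0,"tz": -0.01,"gripper": 0.035},{"wx": 0,"wy": 0,"wz": 0,"tx": 0,"ty": 0,"tz": -0.02,"gripper": 0.06},{"wx": 0,"wy": 0,"wz": 0,"tx": 0,"ty": 0,"tz": -0.03,"gripper": 0.06},{"wx": 0,"wy": 0,"wz": 0,"tx": 0,"ty": 0,"tz": -0.03,"gripper": 0.06}]}}

```text
time: 6.3
position: [0.5161, -0.1177, 0.1601]
eef_rot: [[0.997, -0.075, -0.0], [-0.075, -0.997, -0.0], [-0.0, 0.0, -1.0]]
ft_force: [0.7, 0.0, -0.2]
opening: 0.0556
gripper_force: 0.0
```

```bash
python3 -c "
from h import *
togo((.6245,.0693),.16)"
```

```text
t 6.3 togo tool [ 9.400e-02 -1.946e-01  1.000e-04] yaw -4.3 j [-0.29  0.3   1.64 -0.    1.21  1.35] F [ 0.7  0.  -0.2] op 0.05563003750384533 0.0
```

Emit:
{"method": "apply_moves", "body": {"deltas": [{"wx": 0,"wy": 0,"wz": -7.6,"tx": 0,"ty": 0,"tz": 0,"gripper": 0.07},{"wx": 0,"wy": 0,"wz": -7.6,"tx": 0,"ty": 0,"tz": 0,"gripper": 0.07},{"wx": 0,"wy": 0,"wz": -7.6,"tx": 0,"ty": 0,"tz": 0,"gripper": 0.07},{"wx": 0,"wy": 0,"wz": -7.6,"tx": 0,"ty": 0,"tz": 0,"gripper": 0.07},{"wx": 0,"wy": 0,"wz": -7.6,"tx": 0,"ty": 0,"tz": 0,"gripper": 0.07},{"wx": 0,"wy": 0,"wz": -7.6,"tx": 0,"ty": 0,"tz": 0,"gripper": 0.07},{"wx": 0,"wy": 0,"wz": -7.6,"tx": 0,"ty": 0,"tz": 0,"gripper": 0.07},{"wx": 0,"wy": 0,"wz": -7.6,"tx": 0,"ty": 0,"tz": 0,"gripper": 0.07},{"wx": 0,"wy": 0,"wz": -7.6,"tx": 0,"ty": 0,"tz": 0,"gripper": 0.07},{"wx": 0,"wy": 0,"wz": -7.6,"tx": 0,"ty": 0,"tz": 0,"gripper": 0.07},{"wx": 0,"wy": 0,"wz": -7.6,"tx": 0,"ty": 0,"tz": 0,"gripper": 0.07},{"wx": 0,"wy": 0,"wz": -7.4,"tx": 0,"ty": 0,"tz": 0,"gripper": 0.07}]}}

```text
time: 7.5
position: [0.5163, -0.1178, 0.1593]
eef_rot: [[0.052, 0.999, 0.001], [0.999, -0.052, -0.0], [-0.0, 0.001, -1.0]]
ft_force: [0.9, -1.0, 0.3]
opening: 0.0699
gripper_force: 0.0
```

Emit:
{"method": "apply_moves", "body": {"deltas": [{"wx": 0,"wy": 0,"wz": 0,"tx": 0.0276,"ty": 0.0139,"tz": 0,"gripper": 0.07},{"wx": 0,"wy": 0,"wz": 0,"tx": 0.0276,"ty": 0.0139,"tz": 0,"gripper": 0.07},{"wx": 0,"wy": 0,"wz": 0,"tx": 0.0276,"ty": 0.0139,"tz": 0,"gripper": 0.07},{"wx": 0,"wy": 0,"wz": 0,"tx": 0.0276,"ty": 0.0139,"tz": 0,"gripper": 0.07},{"wx": 0,"wy": 0,"wz": 0,"tx": 0.0276,"ty": 0.0139,"tz": 0,"gripper": 0.07},{"wx": 0,"wy": 0,"wz": 0,"tx": 0.0276,"ty": 0.0139,"tz": 0,"gripper": 0.07},{"wx": 0,"wy": 0,"wz": 0,"tx": 0.0276,"ty": 0.0139,"tz": 0,"gripper": 0.07},{"wx": 0,"wy": 0,"wz": 0,"tx": 0,"ty": 0,"tz": 0,"gripper": 0.07}]}}

```text
time: 8.3
position: [0.6254, 0.0723, 0.1588]
eef_rot: [[0.055, 0.998, 0.0], [0.998, -0.055, 0.0], [0.0, 0.0, -1.0]]
ft_force: [-0.4, -0.1, 0.7]
opening: 0.0698
gripper_force: 0.0
```

```bash
python3 - <<'E'
from h import *
togo((.6245,.0693),.073)
a=grab("top",1);b=grab("side",1)
o=np.zeros((480,800,3),np.uint8)
c=cv2.resize(a[140:250,200:330],None,fx=3,fy=3);d=cv2.resize(b[110:270,210:340],None,fx=3,fy=3)
o[:330,:390]=c;o[:480,400:790]=d;cv2.imwrite("pics/c1.png",o)
E
```

```text
t 8.3 togo tool [-0.0031 -0.0008  0.0858] yaw 86.86 j [0.06 0.51 1.33 0.   1.3  0.11] F [-0.4 -0.1  0.7] op 0.06976409609611398 0.0
```

View pics/c1.png

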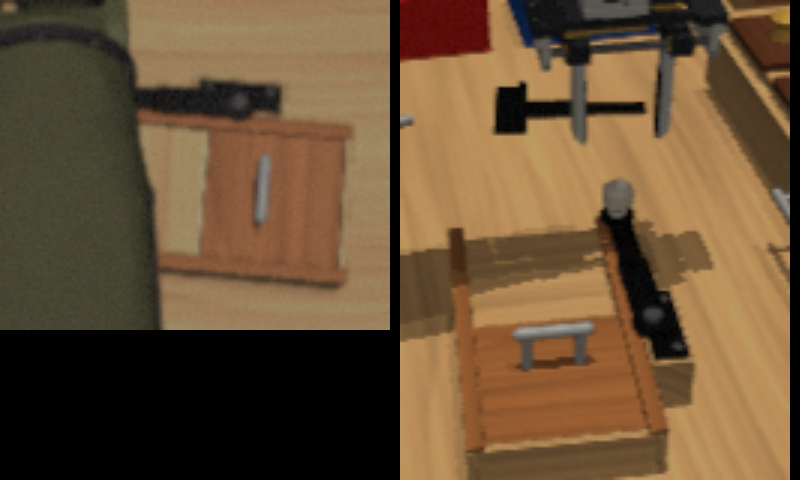

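The cover is home: the compartment is hidden and the pull is at (262,190). The fingers straddle the knob, which is at (617,198) in the side view. Descending to grip it.

Emit:
{"method": "apply_moves", "body": {"deltas": [{"wx": 0,"wy": 0,"wz": 0,"tx": -0.003,"ty": -0.001,"tz": 0.02,"gripper": 0.07},{"wx": 0,"wy": 0,"wz": 0,"tx": 0,"ty": 0,"tz": 0.025,"gripper": 0.07},{"wx": 0,"wy": 0,"wz": 0,"tx": 0,"ty": 0,"tz": 0.025,"gripper": 0.07},{"wx": 0,"wy": 0,"wz": 0,"tx": 0,"ty": 0,"tz": 0.015,"gripper": 0.07},{"wx": 0,"wy": 0,"wz": 0,"tx": 0,"ty": 0,"tz": 0,"gripper": 0.02},{"wx": 0,"wy": 0,"wz": 0,"tx": 0,"ty": 0,"tz": 0,"gripper": 0.02},{"wx": 0,"wy": 0,"wz": 0,"tx": 0,"ty": 0,"tz": 0,"gripper": 0.02},{"wx": 0,"wy": 0,"wz": 0,"tx": 0,"ty": 0,"tz": 0,"gripper": 0.02},{"wx": 0,"wy": 0,"wz": 0,"tx": 0,"ty": 0,"tz": 0,"gripper": 0.02},{"wx": 0,"wy": 0,"wz": 0,"tx": 0,"ty": 0,"tz": 0,"gripper": 0.02},{"wx": 0,"wy": 0,"wz": 0,"tx": 0,"ty": 0,"tz": 0,"gripper": 0.02},{"wx": 0,"wy": 0,"wz": 0,"tx": 0,"ty": 0,"tz": 0,"gripper": 0.02}], "force": 10}}

```text
time: 9.6
position: [0.6237, 0.0666, 0.074]
eef_rot: [[0.058, 0.998, 0.001], [0.998, -0.058, 0.0], [0.0, 0.001, -1.0]]
ft_force: [0.4, 0.5, 5.5]
opening: 0.0312
gripper_force: 10.0
```

```bash
python3 -c "
from h import *
togo((.6245,.0693),.073)"
```

```text
t 9.6 togo tool [0.0027 0.0007 0.001 ] yaw 86.7 j [0.05 0.6  1.41 0.   1.13 0.11] F [0.4 0.5 5.5] op 0.031219071253553624 10.000334687065333
```

Emit:
{"method": "apply_moves", "body": {"deltas": [{"wx": 0,"wy": 0,"wz": -3,"tx": -0.0002,"ty": -0.0086,"tz": 0,"gripper": 0.02},{"wx": 0,"wy": 0,"wz": -5,"tx": -0.0006,"ty": -0.0144,"tz": 0,"gripper": 0.02},{"wx": 0,"wy": 0,"wz": -5,"tx": -0.0006,"ty": -0.0144,"tz": 0,"gripper": 0.02},{"wx": 0,"wy": 0,"wz": -5,"tx": -0.0006,"ty": -0.0144,"tz": 0,"gripper": 0.02}]}}

```text
time: 10.0
position: [0.5722, 0.061, 0.0741]
eef_rot: [[-0.257, 0.966, 0.002], [0.966, 0.257, -0.001], [-0.001, 0.002, -1.0]]
ft_force: [3.8, -7.4, 4.8]
opening: 0.0316
gripper_force: 10.0
```

```bash
cat >> h.py <<'E'
def arc():
    s=readout.sense();d=np.array(s["position"])[:2]-[.6150,-.0965];togo((0,0),0)
    print("r",np.hypot(*d).round(4),"strap yaw",np.degrees(np.arctan2(d[1],d[0])).round(2))
E
python3 -c "
from h import *
arc()"
```

```text
t 10.0 togo tool [ 0.0884 -0.5687  0.0729] yaw 104.91 j [ 0.04  0.49  1.58 -0.    1.07 -0.22] F [ 3.8 -7.4  4.8] op 0.031595555890472096 10.000095742881001
r 0.1632 strap yaw 105.21
```

Emit:
{"method": "apply_moves", "body": {"deltas": [{"wx": 0,"wy": 0,"wz": -5,"tx": -0.0006,"ty": -0.0144,"tz": 0,"gripper": 0.02},{"wx": 0,"wy": 0,"wz": -5,"tx": -0.0006,"ty": -0.0144,"tz": 0,"gripper": 0.02},{"wx": 0,"wy": 0,"wz": -5,"tx": -0.0006,"ty": -0.0144,"tz": 0,"gripper": 0.02},{"wx": 0,"wy": 0,"wz": -5,"tx": -0.0006,"ty": -0.0144,"tz": 0,"gripper": 0.02},{"wx": 0,"wy": 0,"wz": -5,"tx": -0.0006,"ty": -0.0144,"tz": 0,"gripper": 0.02},{"wx": 0,"wy": 0,"wz": -5,"tx": -0.0006,"ty": -0.0144,"tz": 0,"gripper": 0.02}]}}

```text
time: 10.6
position: [0.4988, 0.0179, 0.0741]
eef_rot: [[-0.706, 0.708, 0.005], [0.708, 0.706, -0.002], [-0.005, 0.002, -1.0]]
ft_force: [11.9, -10.3, -0.8]
opening: 0.0311
gripper_force: 10.0
```

```bash
python3 -c "
from h import *
arc()"
```

```text
t 10.6 togo tool [ 0.3397 -0.3661  0.0719] yaw 134.9 j [-0.04  0.34  1.8  -0.    1.   -0.82] F [ 11.9 -10.3  -0.8] op 0.0311478851677429 9.99977555211089
r 0.1631 strap yaw 135.44
```

Emit:
{"method": "apply_moves", "body": {"deltas": [{"wx": 0,"wy": 0,"wz": -5,"tx": -0.0012,"ty": -0.0144,"tz": 0,"gripper": 0.02},{"wx": 0,"wy": 0,"wz": -5,"tx": -0.0012,"ty": -0.0144,"tz": 0,"gripper": 0.02},{"wx": 0,"wy": 0,"wz": -5,"tx": -0.0012,"ty": -0.0144,"tz": 0,"gripper": 0.02},{"wx": 0,"wy": 0,"wz": -5,"tx": -0.0006,"ty": -0.0144,"tz": 0,"gripper": 0.02},{"wx": 0,"wy": 0,"wz": -5,"tx": -0.0006,"ty": -0.0144,"tz": 0,"gripper": 0.02},{"wx": 0,"wy": 0,"wz": -5,"tx": -0.0006,"ty": -0.0144,"tz": 0,"gripper": 0.02},{"wx": 0,"wy": 0,"wz": -5,"tx": -0.0006,"ty": -0.0144,"tz": 0,"gripper": 0.02}]}}

```text
time: 11.3
position: [0.4544, -0.0706, 0.0743]
eef_rot: [[-0.984, 0.175, 0.006], [0.175, 0.984, -0.001], [-0.006, -0.0, -1.0]]
ft_force: [15.6, -1.4, -3.6]
opening: 0.0314
gripper_force: 10.0
```

```bash
python3 -c "
from h import *
arc()"
```

```text
t 11.3 togo tool [ 0.4602 -0.0102  0.0715] yaw 169.89 j [-0.23  0.26  1.91  0.    0.97 -1.63] F [15.6 -1.4 -3.6] op 0.03144014326723261 9.999621526803821
r 0.1626 strap yaw 170.84
```

Emit:
{"method": "apply_moves", "body": {"deltas": [{"wx": 0,"wy": 0,"wz": -3,"tx": -0.0015,"ty": -0.0072,"tz": 0,"gripper": 0.02},{"wx": 0,"wy": 0,"wz": -2,"tx": -0.001,"ty": -0.005,"tz": 0,"gripper": 0.02},{"wx": 0,"wy": 0,"wz": 0,"tx": 0,"ty": -0.002,"tz": 0,"gripper": 0.02},{"wx": 0,"wy": 0,"wz": 0,"tx": 0,"ty": 0,"tz": 0,"gripper": 0.02}]}}

```text
time: 11.7
position: [0.4533, -0.0824, 0.074]
eef_rot: [[-0.996, 0.093, 0.001], [0.093, 0.996, 0.003], [-0.001, 0.004, -1.0]]
ft_force: [2.0, 20.3, 8.4]
opening: 0.0322
gripper_force: 10.0
```

Emit:
{"method": "apply_moves", "body": {"deltas": [{"wx": 0,"wy": 0,"wz": 0,"tx": 0,"ty": -0.0015,"tz": 0,"gripper": 0.02},{"wx": 0,"wy": 0,"wz": 0,"tx": 0,"ty": -0.0015,"tz": 0,"gripper": 0.02},{"wx": 0,"wy": 0,"wz": 0,"tx": 0,"ty": 0,"tz": 0,"gripper": 0.02}]}}

```text
time: 12.0
position: [0.4531, -0.0851, 0.074]
eef_rot: [[-0.996, 0.093, 0.001], [0.093, 0.996, 0.003], [-0.001, 0.004, -1.0]]
ft_force: [2.0, 19.7, 9.0]
opening: 0.0377
gripper_force: 10.0
```

```bash
python3 -c "
from h import *
arc()"
```

```text
t 12.0 togo tool [0.4591 0.0424 0.0737] yaw 174.68 j [-0.27  0.27  1.9   0.    0.97 -1.75] F [ 2.  19.7  9. ] op 0.03767188954520036 10.001958495704457
r 0.1623 strap yaw 175.98
```

Emit:
{"method": "apply_moves", "body": {"deltas": [{"wx": 0,"wy": 0,"wz": 0,"tx": 0,"ty": 0,"tz": 0,"gripper": 0.07},{"wx": 0,"wy": 0,"wz": 0,"tx": 0,"ty": 0,"tz": 0,"gripper": 0.07},{"wx": 0,"wy": 0,"wz": 0,"tx": 0,"ty": 0,"tz": 0,"gripper": 0.07},{"wx": 0,"wy": 0,"wz": 0,"tx": 0,"ty": 0,"tz": 0,"gripper": 0.07},{"wx": 0,"wy": 0,"wz": 0,"tx": 0,"ty": 0,"tz": 0,"gripper": 0.07},{"wx": 0,"wy": 0,"wz": 0,"tx": 0,"ty": 0,"tz": 0,"gripper": 0.07},{"wx": 0,"wy": 0,"wz": 0,"tx": 0,"ty": 0,"tz": -0.015,"gripper": 0.07},{"wx": 0,"wy": 0,"wz": 0,"tx": 0,"ty": 0,"tz": -0.03,"gripper": 0.07},{"wx": 0,"wy": 0,"wz": 0,"tx": 0,"ty": 0,"tz": -0.03,"gripper": 0.07},{"wx": 0,"wy": 0,"wz": 0,"tx": 0,"ty": 0,"tz": -0.03,"gripper": 0.07},{"wx": 0,"wy": 0,"wz": 0,"tx": 0,"ty": 0,"tz": -0.03,"gripper": 0.07}]}}

```text
time: 13.1
position: [0.4523, -0.087, 0.2097]
eef_rot: [[-0.996, 0.092, 0.0], [0.092, 0.996, -0.0], [-0.0, -0.0, -1.0]]
ft_force: [0.3, 0.6, -0.5]
opening: 0.0701
gripper_force: 0.0
```

Emit:
{"method": "apply_moves", "body": {"deltas": [{"wx": 0,"wy": 0,"wz": 0,"tx": 0,"ty": -0.03,"tz": 0,"gripper": 0.07},{"wx": 0,"wy": 0,"wz": 0,"tx": 0,"ty": -0.03,"tz": 0,"gripper": 0.07},{"wx": 0,"wy": 0,"wz": 0,"tx": 0,"ty": -0.03,"tz": 0,"gripper": 0.07},{"wx": 0,"wy": 0,"wz": 0,"tx": 0,"ty": -0.03,"tz": 0,"gripper": 0.07},{"wx": 0,"wy": 0,"wz": 0,"tx": 0,"ty": -0.03,"tz": 0,"gripper": 0.07},{"wx": 0,"wy": 0,"wz": 0,"tx": 0,"ty": -0.03,"tz": 0,"gripper": 0.07},{"wx": 0,"wy": 0,"wz": 0,"tx": 0,"ty": -0.03,"tz": 0,"gripper": 0.07},{"wx": 0,"wy": 0,"wz": 0,"tx": 0,"ty": -0.03,"tz": 0,"gripper": 0.07}]}}

```text
time: 13.9
position: [0.43, -0.3273, 0.2084]
eef_rot: [[-0.996, 0.093, -0.0], [0.093, 0.996, 0.0], [0.0, 0.0, -1.0]]
ft_force: [1.5, 0.3, -0.8]
opening: 0.0699
gripper_force: 0.0
```

```bash
python3 - <<'E'
from h import *
togo((.6245,.0693),.073)
a=grab("top",2);b=grab("side",2)
o=np.zeros((480,800,3),np.uint8)
c=cv2.resize(a[140:250,200:330],None,fx=3,fy=3);d=cv2.resize(b[110:270,210:340],None,fx=3,fy=3)
o[:330,:390]=c;o[:480,400:790]=d;cv2.imwrite("pics/c2.png",o)
E
```

```text
t 13.9 togo tool [-0.1569  0.4129  0.1354] yaw 174.69 j [-0.72  0.28  1.54  0.    1.32 -2.2 ] F [ 1.5  0.3 -0.8] op 0.06986199746618008 0.0
```

View pics/c2.png

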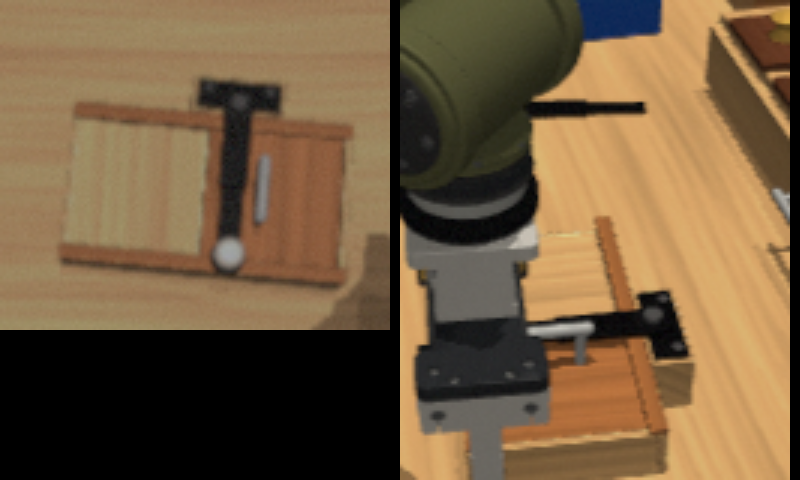

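The top view shows the strap straight across the cover, just behind the pull (262,190) and parallel to it, with the knob at (228,253). I'll check the strap angle and that the cover hasn't moved.

```bash
python3 - <<'E'
from h import *
gray=lambda h:(h[...,1]<70)&(h[...,2]>90)
for k in(1,2):
    im=cv2.imread(f"raw_top{k}.png")
    b=max(blobs(im,(280,294,186,220),gray));print("bar",b[1],plane("top",b[1],.093).round(4))
    x=np.array(b[2])
b=max(blobs(im,(268,285,215,235),lambda h:(h[...,1]<70)&(h[...,2]>130)))
kn=plane("top",b[1],.097);d=kn[:2]-[.615,-.0965];print("knob",kn.round(4),np.hypot(*d),"joint deg",175.7-np.degrees(np.arctan2(d[1],d[0])), "perp gap knob-bar",)
E
```

```text
bar (287.1, 202.5) [ 0.5173 -0.1165  0.093 ]
bar (287.1, 202.5) [ 0.5173 -0.1165  0.093 ]
knob [ 0.451  -0.0825  0.097 ] 0.1645482402969382 joint deg 0.5834157715203219 perp gap knob-bar
```

The knob lies 28.9 mm behind the pull, where 29 mm is expected. That puts the strap on its stop with the cover home.

```bash
python3 -c "
from rig import r
print(r.finish_job())"
```

```text
the job is handed in; nothing more can be done
None
```

The cover is fully home against its stop, the strap is swung to its stop behind the bar pull, the loose hardware was left alone, and the job was handed in at about 14 s of the 51 s allowed.

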